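# Feel along the nailed slat

## Task

Run your closed fingertips lightly along the row of four domed nail heads on the raised, sprung slat of the dark panel, touching the heads one at a time and in order, from the end with the upright stop block to the far end, to feel that each is well seated. Touch gently, so that the slat only gives a little on its springs and never comes near bottoming; do not lift the slat or disturb the nail tray, jar, offcut or hammer, and finish with your hand clear and the slat back up at rest.

Things in the scene. Friction and masses are not known exactly. Their poses are not given: they have to be found in the camera images.
- panel: Dark slatted wood panel fixed on the bench at any yaw, 400 x 260 mm. Origin on the bench under the middle of the raised slat; x runs along the slats from the stop-block end (-x) to the far end, z up. It spans y = -205 to +55 mm; its low slats' tops are 22 mm above the bench. Tray, jar and offcut stand on the low slats on the -y side, beyond y = -70 mm, tops at most 70 mm above the bench.
- slat_mid (a point): Middle of the top face of the raised slat: dark wood, 300 x 40 x 16 mm, its top 56 mm above the bench at rest. x along the slat, away from the stop block.
- stop_top (a point): Centre of the top of the upright wooden stop block fixed just beyond the slat's -x end: 22 mm along the slat, 80 mm across, its top 76 mm above the bench (17 mm above the nail crowns).
- slat (a joint): How far (m) the raised slat is pressed down: 0 at rest, grows downward. It rests on two springs (together 0.6 N per mm, damping 12 N s/m, no preload) and bottoms at 0.014; more than 0.012 is pressed too hard. Negative means lifted: it can slide up off its springs by 30 mm.
- nail_1: Domed steel nail head 1 of 4 from the stop-block end, 18 mm across, 3 mm high, on the slat's middle line. Origin at the centre of its underside, on the slat's top; its crown is 3 mm above the origin (59 mm above the bench at rest). x along the slat away from the stop block. Heads are 70 mm apart, centre to centre, so open fingers could touch two at once; head 1 is 61 mm from the stop block's near face.
- nail_2: Domed steel nail head 2 of 4 from the stop-block end, 18 mm across, 3 mm high, on the slat's middle line. Origin at the centre of its underside, on the slat's top; its crown is 3 mm above the origin (59 mm above the bench at rest). x along the slat away from the stop block. Heads are 70 mm apart, centre to centre.
- nail_3: Domed steel nail head 3 of 4 from the stop-block end, 18 mm across, 3 mm high, on the slat's middle line. Origin at the centre of its underside, on the slat's top; its crown is 3 mm above the origin (59 mm above the bench at rest). x along the slat away from the stop block. Heads are 70 mm apart, centre to centre.
- nail_4: Domed steel nail head 4 of 4 from the stop-block end, 18 mm across, 3 mm high, on the slat's middle line. Origin at the centre of its underside, on the slat's top; its crown is 3 mm above the origin (59 mm above the bench at rest). x along the slat away from the stop block. Heads are 70 mm apart, centre to centre.
- nail_tray: Open cardboard tray of nails, 75 x 55 x 28 mm, loose on the low slats; origin at the centre of its underside. Leave alone.
- glue_jar: Small amber jar with a white cap, 42 mm across, 48 mm high, loose on the low slats; origin at the centre of its underside. Leave alone.
- offcut: Light wood offcut, 65 x 34 x 28 mm, loose on the low slats; origin at the centre of its underside. Leave alone.
- hammer: Hammer 270 mm long lying on the bench to the robot's right, outside the panel; origin on the bench under its middle. Leave alone.

How it is judged (in metres and radians):
On the way, in this order (a step that is already met when the one before it is completed fails the run):
1. nail head 1 (counted from the stop block) is touched by the fingertips (contact force between the fingers and nail_1 above 0.2 N), for 0.02 s.
2. nail head 2 (counted from the stop block) is touched by the fingertips (contact force between the fingers and nail_2 above 0.2 N), for 0.02 s.
3. nail head 3 (counted from the stop block) is touched by the fingertips (contact force between the fingers and nail_3 above 0.2 N), for 0.02 s.
4. nail head 4 (counted from the stop block) is touched by the fingertips (contact force between the fingers and nail_4 above 0.2 N), for 0.02 s.
At the end, for the whole second after the job is handed in: All four nail heads have been touched one after the other from the stop-block end; the slat is back within 2 mm of its rest height, and tray, jar, offcut and hammer are each within 12 mm of where they stood (value of joint slat between -0.002 and 0.002 m and distance of each of nail_tray, glue_jar, offcut, hammer from where it was at the start of the episode below 0.012 m).
It fails at once if the slat is pressed down more than 12 mm (nearly bottomed) (value of joint slat above 0.012 m).
It fails at once if the slat is lifted more than 5 mm off its springs (value of joint slat below -0.005 m).
It fails at once if the fingers push on the panel, slat or nails with more than 15 N (contact force between the fingers and panel above 15 N).
It fails at once if tray, jar, offcut or hammer is moved more than 12 mm or lifted (distance of any of nail_tray, glue_jar, offcut, hammer from where it was at the start of the episode above 0.012 m).
It also fails if it takes over 40 s, if anything falls off the work surface, if the arm or the gripper's body presses on something with over 40 N, if the wrist force passes 120 N, or if a joint passes its speed limit or range.

## Robot

A 6-joint arm with a two-finger parallel gripper is mounted at the origin on the work surface. World frame = base frame: x ahead of the robot, y to its left, z up, the work surface at z = 0. Lengths are in m, angles in degrees, forces in N, time in s.
With the tool pointing down it reaches from about 0.4 to 0.825 m from the base axis. Payload 7 kg.
Tool frame: the origin (TCP) lies on the centre line of the jaws, within the pads' length; the fingertips stand 22 mm ahead of it and the grasp point (between the pads) lies 3 mm ahead of it; z points along the fingers, y is the line along which they close (so a half turn about z gives the same grasp; the last joint's range is limited). The gripper opens to 88 mm and grips with 3 to 60 N. Pads are 19 mm wide; open, the fingers measure 130 mm over their backs; the gripper's body (78 mm by 193 mm) begins 47 mm behind the grasp point.
Start: joints at [-46.633, 20.546, 0.682, 0, -70.136, -16.507], TCP at [0.305, -0.602, 0.249] pointing down, gripper open.
Joint ranges: [-176.03, 176.03], [-82.01, 121.73], [-58.28, 71.71], [-173.87, 95.51], [-174.79, -0.11], [-173.66, 173.66]. Speed limits (degrees/s): [136.94, 136.94, 172.46, 180, 180, 180].

## Interface

Orientations are given as [roll, pitch, yaw] about the fixed x, y, z axes, in that order (R = Rz(yaw) Ry(pitch) Rx(roll)).
In Python, from plant import get_state, cams, r gives the robot as it stands.
- The arm moves only by the tool apply_moves, never from a script. Its argument "targets" is a list of rows, each an object with "dp": the shift along the world's x, y, z in m, a list of three; "yaw": the turn about the world's z in degrees. In form: [{"dp": [x, y, z], "yaw": yaw}, ...]. A call has 1 to 20 rows; each row is the pose to reach, as a shift and turn from the pose commanded when the call began; what a row does not reach only later rows make up. A row lasts 1/12 s, in which the tool goes at most 41.7 mm and 7.16 degrees, less where a joint would pass 70% of its speed; a pose out of reach is approached as far as the arm can. A call with a gripper value outside its range is refused whole. "grip" is the gripper command: -1 is fully open, 1 is shut, values between are in proportion, set as the call begins (left out, the last holds). The fingers move at their own pace and stop on an object; "squeeze" is the grip in N (left out, the last holds). Time passes only in rows, so rows that repeat a pose let the fingers close. It gives the time, the measured TCP pose, the force, the opening and the grip force at its end, in the units of the state.
- get_state(): the state, without advancing time (a new reading comes with each control period).
- cams.capture(name): name is "scene" or "top"; returns a dict with "image" (384x512x3 uint8, red, green, blue), "range_z" (384x512 float32, m along the optical axis (not along the pixel's ray), 0 where there is no reading), "fx", "fy", "cx", "cy" (pixels), "R" (3x3) and "t" (3): a world point X has camera coordinates R X + t. Camera axes: x right, y down, z forward; pixel columns grow to the right and rows downward; lengths in m; the calibration is good to about 2 mm. A picture is of the moment at which its call begins.
- r.close_job(): hands the job in; it is judged then, once.
The state is a dict: "time_s": time; "joints": joint angles; "qd": joint speeds; "joint_torque": joint torques, N m; "tcp_pos": TCP position; "eef_rot": TCP orientation; "contact_force": force on the tool from outside, world axes, zero at the start; "moment": the same for the moment, N m; "gripper_width": finger opening in m; "gripper_force": force on a finger pad.
Only numpy, scipy, OpenCV 4.12 (cv2) and the standard library are available. Lean on these libraries where they do the work, as an engineer would, in place of code of your own. Each camera call takes 0.05 s, during which the arm holds its last target. There are 200 camera calls.

## Working session

There is one attempt and no reset: what is moved stays moved. The work goes in short steps, Python scripts to look and compute and a tool call to move; the robot and the scene stay as the last step left them, time stands still between calls to the robot, and variables do not carry over. Pictures are saved under pics/ and viewed, at most 10 in all, crops included, and the job is handed in when it is done.

Besides the shell and the picture viewer there is one more tool, called after "Emit:" as name(argument=value, ...), one argument or row to a line, values as JSON. apply_moves: Moves the arm, as the interface text tells. Its arguments: {"type":"object","properties":{"targets":{"type":"array","items":{"type":"object","properties":{"dp":{"type":"array","items":{"type":"number"}},"yaw":{"type":"number"}}}},"grip":{"type":"number"},"squeeze":{"type":"number"}},"required":["targets"]}

```bash
mkdir -p pics; python3 - <<'E'
from plant import get_state,cams
import cv2,numpy as np
for n in("scene","top"):
    c=cams.capture(n);cv2.imwrite(f"pics/{n}0.png",c["image"][:,:,::-1]);np.savez(f"{n}0.npz",**c)
    print(n,c["t"],(-c["R"].T@c["t"]),c["fx"])
print(get_state())
E
```

```text
scene [ 0.47324541 -0.26034843  1.34412355] [1.09260282 0.19484977 0.93094752] 459.7854647212584
top [-0.19939879  0.58199442  0.97541531] [ 0.50865504 -0.18516645  1.01828083] 430.745014229405
{'time_s': 0.1, 'joints': array([-4.66313518e+01,  2.05876100e+01,  6.39535737e-01, -1.48318770e-02,
       -7.01369814e+01, -1.65069401e+01]), 'qd': array([-0.00017563, -0.14099019, -0.06912838,  0.00912246,  0.00111436,
       -0.00516261]), 'joint_torque': array([-4.76956266e-04, -5.84165311e+01,  2.93751258e+01,  7.01552153e+00,
        1.01535057e-02, -4.69321947e-05]), 'tcp_pos': array([ 0.30477507, -0.60182879,  0.24772625]), 'eef_rot': array([ 1.79914488e+02, -1.07997763e-02, -1.53143334e+02]), 'contact_force': array([-0.04580295, -0.92435627, -0.91551917]), 'moment': array([-0.00937841,  0.0193849 , -0.0468725 ]), 'gripper_force': 0.0, 'gripper_width': 0.0878598330141404}
```

View pics/top0.png

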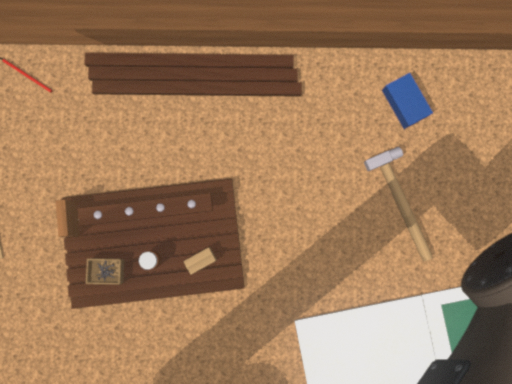

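View pics/scene0.png

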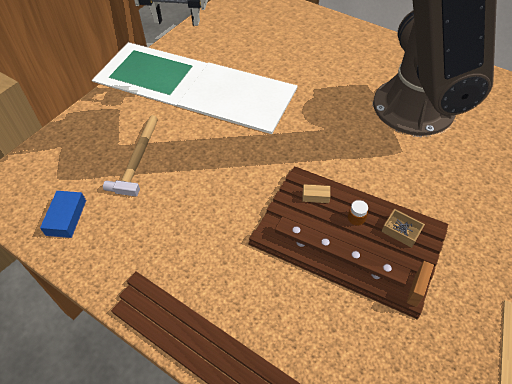

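The top view shows the stop block at about (63,217) and the heads, in order from 1, at (98,215), (129,211), (160,208) and (191,204). In the scene view the stop is at (424,280) and the heads run (388,268), (356,254), (325,242), (297,230).

```bash
python3 - <<'E'
import cv2,numpy as np
G={"top":[(98,215),(129,211),(160,208),(191,204)],"scene":[(388,268),(356,254),(325,242),(297,230)]}
P={}
for n,g in G.items():
    c=np.load(n+"0.npz");im=c["image"].astype(float);P[n]=[]
    for u,v in g:
        w=im[v-7:v+8,u-7:u+8]; m=(w.min(2)>110); 
        ys,xs=np.nonzero(m);p=np.array([xs.mean()+u-7,ys.mean()+v-7])
        K=lambda p:c["R"].T@np.array([(p[0]-c["cx"])/c["fx"],(p[1]-c["cy"])/c["fy"],1])
        d=K(p);o=-c["R"].T@c["t"];X=o+d*(0.058-o[2])/d[2]
        z=c["range_z"][int(round(p[1])),int(round(p[0]))]
        P[n].append((o,d)); print(n,p.round(1),m.sum(),X.round(4),"range pt",(o+d*z).round(4))
T=[]
for (o,d),(a,e) in zip(P["top"],P["scene"]):
    s=np.linalg.lstsq(np.c_[d,-e],a-o,rcond=None)[0];T.append((o+d*s[0]+a+e*s[1])/2);print("tri",T[-1].round(4),np.linalg.norm(o+d*s[0]-a-e*s[1]).round(4))
T=np.array(T);print(np.linalg.norm(np.diff(T,axis=0),axis=1),np.degrees(np.arctan2(*(T[3]-T[0])[[1,0]])))
E
```

```text
top [ 97.2 214.4] 51 [0.5604 0.1581 0.058 ] range pt [0.5604 0.1578 0.059 ]
top [128.5 210.9] 51 [0.5689 0.0889 0.058 ] range pt [0.569  0.0892 0.0569]
top [159.8 207.4] 52 [0.5774 0.0197 0.058 ] range pt [0.5773 0.0195 0.059 ]
top [190.9 203.8] 49 [ 0.5861 -0.0496  0.058 ] range pt [ 0.5861 -0.0496  0.058 ]
scene [387.1 267.4] 50 [0.5646 0.1614 0.058 ] range pt [0.5631 0.1613 0.0554]
scene [355.6 254.2] 45 [0.573  0.0922 0.058 ] range pt [0.5712 0.0918 0.0549]
scene [325.3 241.6] 42 [0.5819 0.0231 0.058 ] range pt [0.582  0.0231 0.0581]
scene [296.1 229.5] 39 [ 0.5906 -0.0461  0.058 ] range pt [ 0.5906 -0.0462  0.0579]
tri [0.5607 0.1609 0.0511] 0.0006
tri [0.5692 0.0911 0.0512] 0.0006
tri [0.5778 0.0214 0.0506] 0.0005
tri [ 0.5866 -0.0484  0.0507] 0.0005
[0.07024332 0.07022602 0.07035305] -82.94120168840945
```

Heads are 70.2 mm apart and the slat runs at yaw -83°. The two cameras differ by about 4 mm, so I'll average them and check from nearby. First I move over head 1 with the gripper closing.

Emit:
apply_moves(
  targets=[
    {"dp": [0.005,0.015,0],"yaw": -1},
    {"dp": [0.015,0.045,0],"yaw": -3},
    {"dp": [0.027,0.08,0],"yaw": -5},
    {"dp": [0.039,0.116,0],"yaw": -7},
    {"dp": [0.051,0.152,0],"yaw": -9},
    {"dp": [0.063,0.188,0],"yaw": -11},
    {"dp": [0.075,0.224,0],"yaw": -13},
    {"dp": [0.088,0.26,0],"yaw": -15},
    {"dp": [0.1,0.296,0],"yaw": -17},
    {"dp": [0.112,0.332,0],"yaw": -19},
    {"dp": [0.124,0.368,0],"yaw": -20},
    {"dp": [0.136,0.404,0],"yaw": -20},
    {"dp": [0.149,0.44,0],"yaw": -20},
    {"dp": [0.161,0.476,0],"yaw": -20},
    {"dp": [0.173,0.512,0],"yaw": -20},
    {"dp": [0.185,0.548,0],"yaw": -20},
    {"dp": [0.197,0.584,0],"yaw": -20},
    {"dp": [0.21,0.62,0],"yaw": -20},
    {"dp": [0.222,0.656,0],"yaw": -20},
    {"dp": [0.234,0.69,0],"yaw": -20},
  ],
  grip=1,
  squeeze=5,
)

```text
time_s: 1.77
tcp_pos: [0.539, 0.09, 0.2484]
eef_rot: [180.0, -0.0, -173.1]
contact_force: [0.5, 0.7, 0.8]
gripper_width: 0.0007
gripper_force: 0.0
```

Emit:
apply_moves(
  targets=[
    {"dp": [0.01,0.03,-0.02],"yaw": 0},
    {"dp": [0.018,0.055,-0.05],"yaw": 0},
    {"dp": [0.023,0.07,-0.08],"yaw": 0},
    {"dp": [0.024,0.072,-0.11],"yaw": 0},
    {"dp": [0.024,0.072,-0.13],"yaw": 0},
    {"dp": [0.024,0.072,-0.145],"yaw": 0},
    {"dp": [0.024,0.072,-0.15],"yaw": 0},
    {"dp": [0.024,0.072,-0.15],"yaw": 0},
    {"dp": [0.024,0.072,-0.15],"yaw": 0},
  ],
)

```text
time_s: 2.52
tcp_pos: [0.5633, 0.1599, 0.099]
eef_rot: [-180.0, 0.0, -173.1]
contact_force: [0.1, 0.2, 1.2]
gripper_width: 0.0007
gripper_force: 0.0
```

```bash
python3 - <<'E'
from plant import get_state,cams
import cv2,numpy as np
ims=[]
for n,(u,v) in(("scene",(380,240)),("top",(100,210))):
    c=cams.capture(n);i=c["image"][v-60:v+60,max(u-60,0):u+60,::-1];ims.append(cv2.resize(i,(400,400),interpolation=cv2.INTER_CUBIC))
    p=c["R"]@(np.array(get_state()["tcp_pos"])-[0,0,.022])+c["t"];print(n,c["fx"]*p[0]/p[2]+c["cx"],c["fy"]*p[1]/p[2]+c["cy"])
cv2.imwrite("pics/n1.png",np.hstack(ims))
s=get_state();print(s["time_s"],s["tcp_pos"],s["eef_rot"],s["contact_force"],s["gripper_width"])
E
```

```text
scene 388.80008907711954 262.26465559947064
top 93.06215697377232 212.41973904129446
2.6167 [0.56367817 0.16013914 0.09990843] [ 1.79955299e+02  1.11634373e-01 -1.73138963e+02] [-0.45859046 -0.19269994 -0.25425579] 0.0006804012084945129
```

View pics/n1.png

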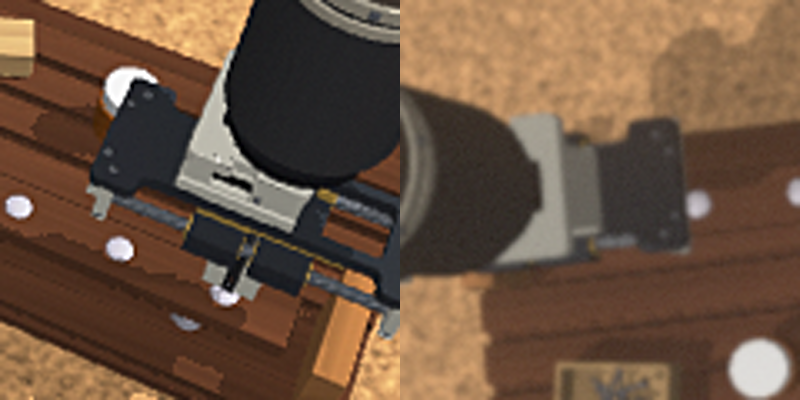

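The fingertip sits just above head 1, which shows at about (387,268) in the scene view, matching the projection. Descending gently.

Emit:
apply_moves(
  targets=[
    {"dp": [0.001,0,-0.006],"yaw": 0},
    {"dp": [0.001,0,-0.012],"yaw": 0},
    {"dp": [0.001,0,-0.016],"yaw": 0},
    {"dp": [0.001,0,-0.018],"yaw": 0},
    {"dp": [0.001,0,-0.02],"yaw": 0},
    {"dp": [0.001,0,-0.022],"yaw": 0},
    {"dp": [0.001,0,-0.022],"yaw": 0},
    {"dp": [0.001,0,-0.022],"yaw": 0},
    {"dp": [0.001,0,-0.022],"yaw": 0},
  ],
)

```text
time_s: 3.37
tcp_pos: [0.5638, 0.1597, 0.0767]
eef_rot: [-180.0, -0.0, -173.1]
contact_force: [-2.1, -1.2, 2.4]
gripper_width: 0.0002
gripper_force: 1.3
```

```bash
python3 - <<'E'
from plant import get_state,cams
import cv2,numpy as np
c=cams.capture("scene");cv2.imwrite("pics/n1b.png",cv2.resize(c["image"][200:320,240:440,::-1],(800,480),interpolation=cv2.INTER_CUBIC))
o=np.load("scene0.npz")
for q in((297,230),(325,242),(356,254)):
    f=[]
    for k in(o,c):
        w=k["image"][q[1]-7:q[1]+8,q[0]-7:q[0]+8].astype(float);ys,xs=np.nonzero(w.min(2)>110);f.append((xs.mean(),ys.mean()))
    print(q,np.subtract(f[1],f[0]).round(2))
F=[]
for i in range(6):
    cams.capture("top") if i else 0; s=get_state();F.append(s["contact_force"])
print(s["time_s"],s["tcp_pos"],np.mean(F,0),np.std(F,0))
E
```

```text
(297, 230) [0. 1.]
(325, 242) [0. 1.]
(356, 254) [-0.82  0.18]
3.6667 [0.56386551 0.15973367 0.07660783] [-1.55208127 -1.09023563  2.91062804] [0.53963415 0.33818727 0.48343452]
```

View pics/n1b.png

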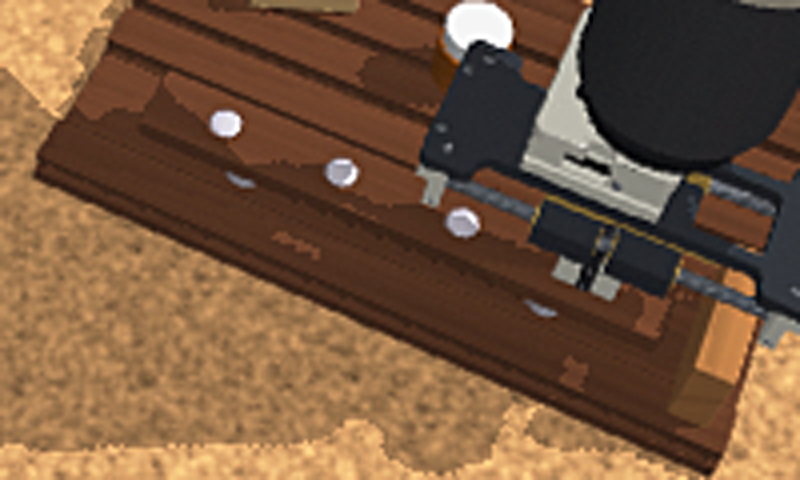

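The tip covers head 1, and the slat is down about 4 mm with about 2.6 N, as expected from the springs. Head 2 next, with a lift between.

Emit:
apply_moves(
  targets=[
    {"dp": [0,0,0.006],"yaw": 0},
    {"dp": [0,0,0.016],"yaw": 0},
    {"dp": [0.002,-0.015,0.022],"yaw": 0},
    {"dp": [0.005,-0.04,0.022],"yaw": 0},
    {"dp": [0.0075,-0.06,0.022],"yaw": 0},
    {"dp": [0.0085,-0.0695,0.022],"yaw": 0},
    {"dp": [0.0085,-0.0695,0.018],"yaw": 0},
    {"dp": [0.0085,-0.0695,0.012],"yaw": 0},
    {"dp": [0.0085,-0.0695,0.007],"yaw": 0},
    {"dp": [0.0085,-0.0695,0.004],"yaw": 0},
    {"dp": [0.0085,-0.0695,0.002],"yaw": 0},
    {"dp": [0.0085,-0.0695,0],"yaw": 0},
    {"dp": [0.0085,-0.0695,0],"yaw": 0},
    {"dp": [0.0085,-0.0695,0],"yaw": 0},
    {"dp": [0.0085,-0.0695,0],"yaw": 0},
  ],
)

```text
time_s: 4.92
tcp_pos: [0.5724, 0.0907, 0.0767]
eef_rot: [180.0, -0.0, -173.1]
contact_force: [-2.5, 1.1, 2.0]
gripper_width: 0.0004
gripper_force: 1.3
```

```bash
cat > chk.py <<'E'
from plant import get_state,cams
import cv2,numpy as np,sys
c=cams.capture("scene");cv2.imwrite(sys.argv[1],cv2.resize(c["image"][200:320,240:440,::-1],(800,480),interpolation=cv2.INTER_CUBIC))
o=np.load("scene0.npz")
for q in((297,230),(325,242),(356,254),(388,268)):
    f=[]
    for k in(o,c):
        w=k["image"][q[1]-7:q[1]+8,q[0]-7:q[0]+8].astype(float);ys,xs=np.nonzero(w.min(2)>110);f.append((xs.mean(),ys.mean()) if len(xs) else (0,0))
    print(q,np.subtract(f[1],f[0]).round(2))
F=[]
for i in range(6):
    cams.capture("top") if i else 0; s=get_state();F.append(s["contact_force"])
print(s["time_s"],s["tcp_pos"],np.mean(F,0),np.std(F,0))
E
python3 chk.py pics/n2.png
```

```text
(297, 230) [0. 1.]
(325, 242) [-0.07  0.94]
(356, 254) [-0.49  1.61]
(388, 268) [0.14 0.99]
5.2167 [0.57255347 0.09049019 0.07671003] [-1.30391351  1.31127353  2.59122062] [0.30565638 0.4061482  0.23865539]
```

View pics/n2.png

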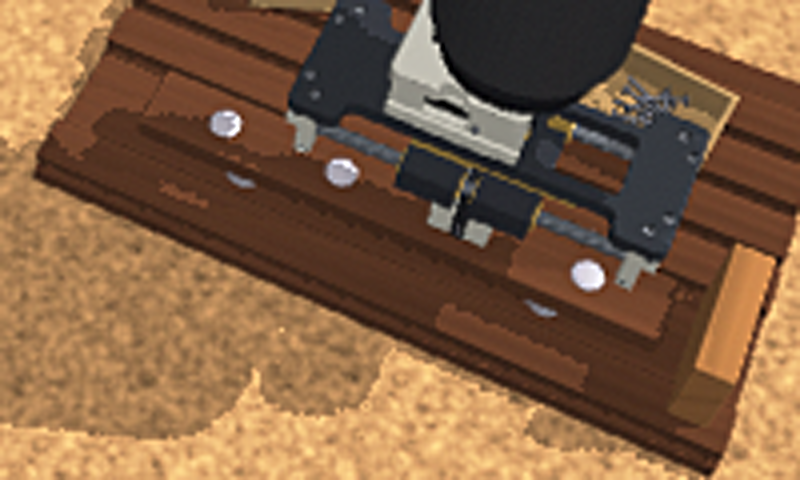

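Head 2 is covered and the slat again gives about 4 mm. Continuing to heads 3 and 4, then lifting clear.

Emit:
apply_moves(
  targets=[
    {"dp": [0,0,0.006],"yaw": 0},
    {"dp": [0,0,0.016],"yaw": 0},
    {"dp": [0.002,-0.015,0.022],"yaw": 0},
    {"dp": [0.005,-0.04,0.022],"yaw": 0},
    {"dp": [0.0075,-0.06,0.022],"yaw": 0},
    {"dp": [0.0085,-0.0695,0.022],"yaw": 0},
    {"dp": [0.0085,-0.0695,0.018],"yaw": 0},
    {"dp": [0.0085,-0.0695,0.012],"yaw": 0},
    {"dp": [0.0085,-0.0695,0.007],"yaw": 0},
    {"dp": [0.0085,-0.0695,0.004],"yaw": 0},
    {"dp": [0.0085,-0.0695,0.002],"yaw": 0},
    {"dp": [0.0085,-0.0695,0],"yaw": 0},
    {"dp": [0.0085,-0.0695,0],"yaw": 0},
    {"dp": [0.0085,-0.0695,0],"yaw": 0},
    {"dp": [0.0085,-0.0695,0],"yaw": 0},
  ],
)

```text
time_s: 6.47
tcp_pos: [0.5809, 0.0211, 0.0767]
eef_rot: [180.0, 0.0, -173.1]
contact_force: [-2.1, 1.9, 2.2]
gripper_width: 0.0006
gripper_force: 1.3
```

```bash
python3 chk.py pics/n3.png
```

```text
(297, 230) [0. 1.]
(325, 242) [-1.68  0.31]
(356, 254) [2.04 0.26]
(388, 268) [-0.45  0.91]
6.7667 [0.58108658 0.02093778 0.07672702] [-1.02122743  1.26828926  2.47865178] [0.44315676 0.13071869 0.5825832 ]
```

View pics/n3.png

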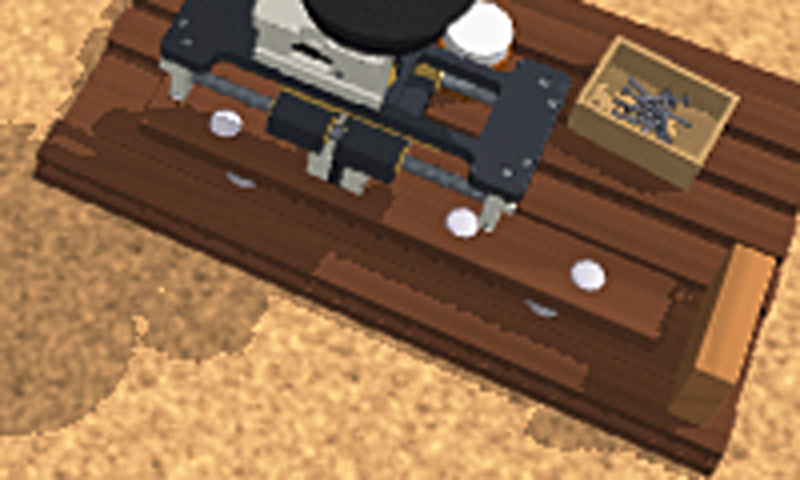

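Head 3, at (342,172) in the crop, is under the tip and the slat is pressed by the same amount. On to head 4.

Emit:
apply_moves(
  targets=[
    {"dp": [0,0,0.006],"yaw": 0},
    {"dp": [0,0,0.016],"yaw": 0},
    {"dp": [0.002,-0.015,0.022],"yaw": 0},
    {"dp": [0.005,-0.04,0.022],"yaw": 0},
    {"dp": [0.0075,-0.06,0.022],"yaw": 0},
    {"dp": [0.0085,-0.0695,0.022],"yaw": 0},
    {"dp": [0.0085,-0.0695,0.018],"yaw": 0},
    {"dp": [0.0085,-0.0695,0.012],"yaw": 0},
    {"dp": [0.0085,-0.0695,0.007],"yaw": 0},
    {"dp": [0.0085,-0.0695,0.004],"yaw": 0},
    {"dp": [0.0085,-0.0695,0.002],"yaw": 0},
    {"dp": [0.0085,-0.0695,0],"yaw": 0},
    {"dp": [0.0085,-0.0695,0],"yaw": 0},
    {"dp": [0.0085,-0.0695,0],"yaw": 0},
    {"dp": [0.0085,-0.0695,0],"yaw": 0},
  ],
)

```text
time_s: 8.02
tcp_pos: [0.5895, -0.0484, 0.0767]
eef_rot: [180.0, 0.0, -173.1]
contact_force: [-2.6, 1.2, 2.7]
gripper_width: 0.0003
gripper_force: 1.3
```

```bash
python3 chk.py pics/n4.png
```

```text
(297, 230) [-1.1   0.57]
(325, 242) [ 1.64 -0.85]
(356, 254) [-0.25  0.99]
(388, 268) [-0.52  0.86]
8.3167 [ 0.58956985 -0.04857416  0.07670804] [-1.3195103   1.38185587  2.61199882] [0.2438362  0.48686719 0.41813454]
```

View pics/n4.png

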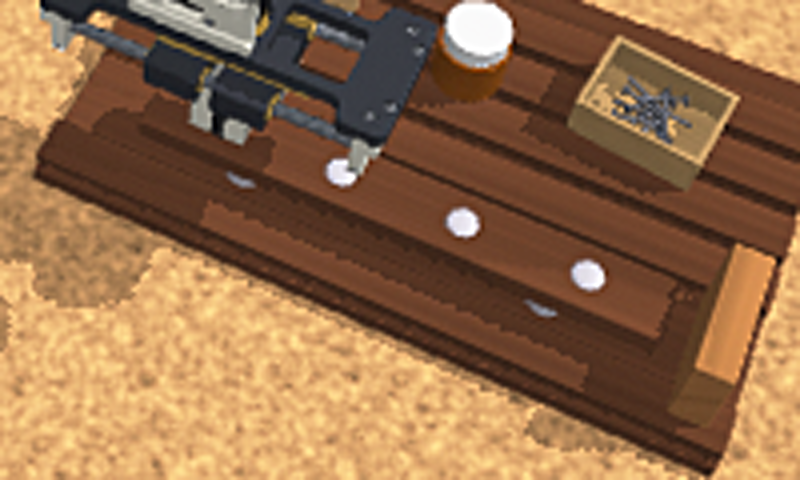

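Head 4, at (226,123) in the crop, is under the tip and the slat is again pressed about 4 mm. Lifting clear.

Emit:
apply_moves(
  targets=[
    {"dp": [0,0,0.006],"yaw": 0},
    {"dp": [0,0,0.016],"yaw": 0},
    {"dp": [0,0,0.035],"yaw": 0},
    {"dp": [0,0,0.06],"yaw": 0},
    {"dp": [0,0,0.09],"yaw": 0},
    {"dp": [0,0,0.12],"yaw": 0},
    {"dp": [0,0,0.14],"yaw": 0},
    {"dp": [0,0,0.15],"yaw": 0},
    {"dp": [0,0,0.15],"yaw": 0},
    {"dp": [0,0,0.15],"yaw": 0},
    {"dp": [0,0,0.15],"yaw": 0},
    {"dp": [0,0,0.15],"yaw": 0},
  ],
)

```text
time_s: 9.32
tcp_pos: [0.5887, -0.0488, 0.225]
eef_rot: [-180.0, -0.2, -173.2]
contact_force: [0.2, 0.2, -0.3]
gripper_width: 0.0006
gripper_force: 0.0
```

```bash
python3 chk.py pics/end.png; python3 -c "
from plant import r
print(r.close_job())"
```

```text
(297, 230) [0.1  0.01]
(325, 242) [0.03 0.05]
(356, 254) [-0.06 -0.07]
(388, 268) [-0.04 -0.07]
9.6167 [ 0.58937223 -0.04868559  0.22607693] [-0.0838229   0.00988784  0.24022484] [0.3414313  0.58087017 0.78453873]
the job is handed in; nothing more can be done
None
```

I touched all four nail heads in order from the stop-block end, pressing about 2.6 N (slat down about 4 mm) each time; the slat is back at rest, the hand is clear, and the job is handed in (no verdict was returned).

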